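# Lock the shed's steel parts case at its hidden notch

## Robot

A 6-joint arm with a two-finger parallel gripper is mounted at the origin on the work surface. World frame = base frame: x ahead of the robot, y to its left, z up, the work surface at z = 0. Lengths are in mm, angles in degrees, forces in N, time in s.
With the tool pointing down it reaches from about 300 to 875 mm from the base axis. Payload 6.4 kg.
Tool frame: the origin (TCP) lies at the very end of the fingers, on their centre line; the grasp point (between the pads) lies 19 mm behind it; z points along the fingers, y is the line along which they close (so a half turn about z gives the same grasp; the last joint's range is limited). The gripper opens to 88 mm and grips with 3 to 60 N. Pads are 18 mm wide; open, the fingers measure 123 mm over their backs; the gripper's body (75 mm by 187 mm) begins 45 mm behind the grasp point.
Start: joints at [59.8, 10.359, 92.074, -0, 77.567, -11.82], TCP at [181.301, 545.684, 238.714] pointing down, gripper open.
Joint ranges: [-171.53, 171.53], [-51.25, 118.39], [17.06, 147.69], [-65.23, 245.23], [0, 150.52], [-178.68, 178.68]. Speed limits (degrees/s): [147.25, 147.25, 172.46, 180, 180, 180].

## Interface

Orientations are given as [roll, pitch, yaw] about the fixed x, y, z axes, in that order (R = Rz(yaw) Ry(pitch) Rx(roll)).
In Python, from rig import * gives the robot as it stands. The module is installed in compiled form; this text tells all that it offers.
- The arm moves only by the shell command python3 -m jog 'ROWS' [OPENING] [FORCE]. ROWS is a JSON object of lists of equal length, an entry for each row: "xyz": the shift along the tool's x, y, z each as a share of 25 mm, from -1 to 1, a list of three; "delta_rot": the turn, a rotation vector about the tool's x, y, z each as a share of 90 degrees, from -1 to 1, a list of three. In form: {"xyz": [[x, y, z], ...], "delta_rot": [[wx, wy, wz], ...]}. A call has 1 to 8 rows; each row shifts and turns the commanded pose from where the row before left it, along the tool's axes as they then stand; what a row does not reach is not made up. A row lasts 1/12 s, in which the tool goes at most 41.7 mm and 7.16 degrees, less where a joint would pass 70% of its speed; a pose out of reach is approached as far as the arm can. A call with a number of a shift or a turn outside -1 to 1 is refused whole. A call with a gripper value outside its range is refused whole. OPENING is the opening in per cent of the stroke, from 0 (shut) to 100 (fully open), set as the call begins (- or left out, the last holds). The fingers move at their own pace and stop on an object; FORCE is the grip in N (left out, the last holds). Time passes only in rows, so rows that do not move let the fingers close. It gives the time, the measured TCP pose, the force, the opening and the grip force at its end, in the units of the state.
- get_obs(): the state, without advancing time (a new reading comes with each control period).
- camera(name): name is "side" or "top"; returns a dict with "pixels" (420x560x3 uint8, red, green, blue), "range_z" (420x560 float32, mm along the optical axis (not along the pixel's ray), 0 where there is no reading), "mtx" (3x3 intrinsics, pixels), "origin" and "rotation" of the camera in the world. Camera axes: x right, y up, looking along -z (the intrinsics and any distortion apply to the point x, -y, -z); pixel columns grow to the right and rows downward; lengths in mm; the calibration is good to about 2 mm. A picture is of the moment at which its call begins.
- job_done(): hands the job in; it is judged then, once.
Trained networks look in a picture, given as the dict that the camera call returned (one of the last four; its "shot" number tells which), for a name from the list of things; names that differ only in an ending like _2 or _b are one class to them, and where a whole thing is asked for, a point or a joint stands for the part that bears it (a point fixed in the world has none). Each returns a list of dicts, best first, with "conf" (0 to 1); they miss things now and then, are a little off and sometimes report something else, mostly with a low value. They report only what shows in the picture. A call takes as long as a camera call.
- find_in(picture, label): "rect" ([centre column, centre row, width, height] in pixels, round what is visible of it).
- regions_of(picture, label): "region" (420x560 bool, what is visible of it) and "rect" ([centre column, centre row, width, height] in pixels, round what is visible of it).
The state is a dict: "time_s": time; "joints": joint angles; "dq": joint speeds; "joint_efforts": joint torques, N m; "eef_pos": TCP position; "orientation": TCP orientation; "wrist_force": force on the tool from outside, world axes, zero at the start; "moment": the same for the moment, N m; "gripper_width": finger opening in mm; "grasp_force": force on a finger pad.
Only numpy, scipy, OpenCV 4.12 (cv2) and the standard library are available. Lean on these libraries where they do the work, as an engineer would, in place of code of your own. Each camera call takes 0.05 s, during which the arm holds its last target. There are 200 camera calls.

## Task

Lock the rectangular steel case: turn the black bar knob on its lid clockwise until you feel it go slack and the small brass pin beside it drops into its hidden notch, stop there and let go, so that the pin stays down. Leave the same kind of knob on the round drum as it is.

Things in the scene. Friction and masses are not known exactly. Their poses are not given: they have to be found in the camera images.
- case_grip (a point): Black bar knob atop the grey steel case, rectangular, 220 x 170 x 90 high, fixed. Bar 46 long, 14 thick, 34 high, on a 26 stem; its top is 52 above a round lock housing (100 across, top 114 above the table), its underside 18. Point: on the upright turning axis, 14 below the bar's top, 152 above the table. Turns with the knob: x along the bar, y across its thickness (pinch along y), z up. mm
- case_knob (a joint): Knob angle, rad, growing clockwise from above, limit 2.2. The hidden notch lies 0.6 to 1.35 clockwise of the start (differs each time). Before it drag is about 0.1 N m; the falling pin helps over the last 0.2 rad (torque drops by 0.3 N m or more), torque is nil in the notch, then climbs; forced on past about 0.6 N m the pin rides out again. Let go within 0.12 rad of the notch, it centres itself; elsewhere it stays.
- case_pin (a joint): Drop of the case's spring-loaded brass pin, m: 0 riding on the flat, about 0.006 home in the notch; cannot be pushed in elsewhere. Upright, 10 mm thick, 40 mm from the knob's axis towards the case's far right corner (seen from the robot); stands 10 mm proud of the housing while riding, 4 mm when home.
- drum_tip (a point): End of the bar of the other, equal-looking knob, 23 mm from its turning axis, 152 mm above the table, on the round grey steel drum (176 mm across, 90 mm high, fixed). Its brass pin does nothing. Case and drum stand left and right of the middle, either way round. Leave this knob alone.

How it is judged (in metres and radians):
At the end, for the whole second after the job is handed in: The case's brass pin has dropped at least 4 mm (home is about 6 mm), the case's knob is at rest, and the end of the drum's knob is within 10 mm of where it started (value of joint case_pin above 0.004 m and velocity of joint case_knob between -0.1 and 0.1 rad/s and distance of drum_tip from where it was at the start of the episode below 0.01 m); the robot touches nothing.
It fails at once if the round drum's knob is turned (its end moves more than 10 mm) (distance of drum_tip from where it was at the start of the episode above 0.01 m).
It also fails if it takes over 40 s, if anything falls off the work surface, if the arm or the gripper's body presses on something with over 40 N, if the wrist force passes 120 N, or if a joint passes its speed limit or range.

## Working session

There is one attempt and no reset: what is moved stays moved. The work goes in short steps, Python scripts to look and compute and a shell command to move; the robot and the scene stay as the last step left them, time stands still between calls to the robot, and variables do not carry over. Pictures are saved under pics/ and viewed, at most 10 in all, crops included, and the job is handed in when it is done.

```bash
mkdir -p pics; cat > h.py <<'E'
from rig import *
import numpy as np, cv2
def pts(p, mask=None):
    z=p["range_z"]; v,u=np.nonzero((z>0)&(mask if mask is not None else True))
    d=z[v,u]; K=np.array(p["mtx"])
    c=np.stack([(u-K[0,2])/K[0,0]*d, -(v-K[1,2])/K[1,1]*d, -d],1)
    return c@np.array(p["rotation"]).T+np.array(p["origin"]),u,v
E
python3 - <<'E'
from h import *
print(get_obs())
for n in ("top","side"):
    p=camera(n); cv2.imwrite(f"pics/{n}0.png",p["pixels"][:,:,::-1]); print(n,p["origin"],np.array(p["rotation"]).round(3).tolist(),p["mtx"])
    for l in ("case_grip","case_pin","drum_tip"):
        for r in regions_of(p,l)[:2]:
            w,u,v=pts(p,r["region"]); 
            if len(w)==0: continue
            print(l,round(r["conf"],2),np.round(r["rect"],1),len(w),"med",np.median(w,0).round(1),"zmax",np.percentile(w[:,2],95).round(1))
            t=w[w[:,2]>np.percentile(w[:,2],95)-6]; 
            if len(t)>5 and n=="top":print("  top",t.mean(0).round(1),"minrect",cv2.minAreaRect(t[:,:2].astype(np.float32)))
E
```

```text
{'time_s': 0.0, 'joints': array([ 5.98003646e+01,  1.04011344e+01,  9.21311887e+01, -2.09117638e-03,
        7.75669877e+01, -1.18195771e+01]), 'dq': array([ 0.05179101, -0.06091173, -0.04980786, -0.07273527,  0.03277955,
       -0.02506676]), 'joint_efforts': array([-7.23820667e-04, -4.33883142e+01, -3.41836774e+01,  7.01516122e-02,
        3.87588004e-02, -1.36435965e-04]), 'eef_pos': array([181.02298339, 545.19921379, 237.82152869]), 'orientation': array([-1.79902377e+02, -1.83438173e-02,  1.61620378e+02]), 'wrist_force': array([-0.08305046,  0.25460995, -0.11208275]), 'moment': array([-0.02368637, -0.00689889, -0.05226607]), 'grasp_force': 0.0, 'gripper_width': 88.27127523221782}
top [ 360.99153101    5.639388   1060.68728937] [12.827, 0.025, -96.324] [[443.86465372   0.         283.90496758]
 [  0.         443.86465372 207.6471146 ]
 [  0.           0.           1.        ]]Traceback (most recent call last):
  File "<stdin>", line 7, in <module>
  File "h.py", line 7, in pts
    return c@np.array(p["rotation"]).T+np.array(p["origin"]),u,v
           ~~~~~~~~~~~~~~~~~~~~~~~~~~~^~~~~~~~~~~~~~~~~~~~~~
ValueError: operands could not be broadcast together with shapes (384,) (3,)
```

```bash
sed -i 's/c@np.array(p\["rotation"\]).T/Rot.from_euler("xyz",p["rotation"],degrees=True).apply(c)/; 1a from scipy.spatial.transform import Rotation as Rot' h.py
python3 - <<'E'
from h import *
for n in ("top","side"):
    p=camera(n); cv2.imwrite(f"pics/{n}0.png",p["pixels"][:,:,::-1]); print(n,p["origin"],np.array(p["rotation"]).round(3).tolist())
    for l in ("case_grip","case_pin","drum_tip"):
        for r in regions_of(p,l)[:2]:
            w,u,v=pts(p,r["region"]); 
            if len(w)==0: continue
            print(l,round(r["conf"],2),np.round(r["rect"],1),len(w),"med",np.median(w,0).round(1),"zmax",np.percentile(w[:,2],95).round(1))
            t=w[w[:,2]>np.percentile(w[:,2],90)-6]; 
            if len(t)>5:print("  top",t.mean(0).round(1),"minrect",cv2.minAreaRect(t[:,:2].astype(np.float32)))
E
```

```text
top [ 360.99153101    5.639388   1060.68728937] [12.827, 0.025, -96.324]
case_grip 0.78 [171.4 221.8  18.3  28.5] 356 med [563.5 225.4 150.3] zmax 167.2
  top [565.2 230.6 165.1] minrect ((565.9974975585938, 231.28253173828125), (45.72806167602539, 13.77862548828125), 2.649813175201416)
drum_tip 0.57 [381.2 224.1  21.6  24.6] 330 med [ 509.  -213.8  154.8] zmax 167.2
  top [ 509.4 -218.2  164.8] minrect ((509.79913330078125, -218.81979370117188), (14.685089111328125, 46.3912353515625), 72.51863098144531)
drum_tip 0.41 [171.8 221.9  19.1  25.4] 336 med [563.6 225.2 149.7] zmax 167.1
  top [563.8 230.2 165.1] minrect ((564.8411254882812, 231.22901916503906), (43.412818908691406, 13.77862548828125), 2.649813175201416)
side [267.62656795 553.89473332 504.46569172] [60.202, -1.436, -153.433]
case_grip 0.82 [191.2 276.9  35.8  42.9] 1097 med [559.1 238.  145.4] zmax 167.3
  top [562.3 234.3 165.6] minrect ((563.9439697265625, 232.2221221923828), (45.83451461791992, 14.616397857666016), 1.9001716375350952)
drum_tip 0.8 [332.1 167.8  20.7  24.7] 422 med [ 506.  -211.   144.9] zmax 167.5
  top [ 506.9 -213.8  165. ] minrect ((508.9708251953125, -216.35009765625), (14.180730819702148, 44.47096633911133), 73.4993896484375)
```

```bash
python3 -c "
import cv2,numpy as np
a=cv2.imread('pics/top0.png');b=cv2.imread('pics/side0.png');cv2.imwrite('pics/both0.png',cv2.resize(np.hstack([a,b]),(800,300)))"
```

```text
(no output)
```

View pics/top0.png

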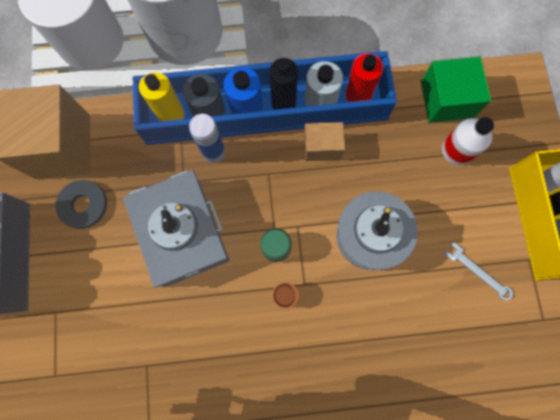

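View pics/side0.png

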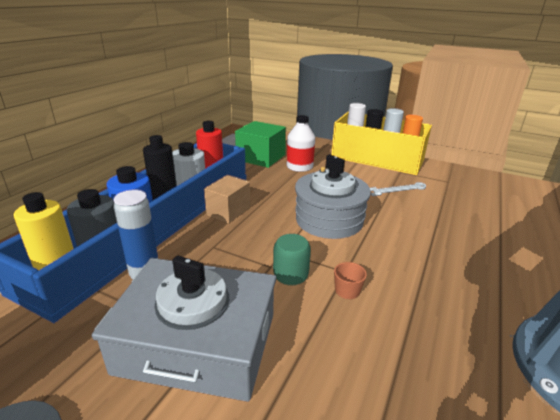

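The top view shows the case on the left, with its knob at about (171,222) and the pin at (178,208). The drum is on the right, with its knob at (381,224). The side view agrees, with the case knob at (191,277). Both views put the case knob at about (565, 231.7), top at 166 and bar at 2.3°. I'll check how high things stand along the path.

```bash
python3 - <<'E'
from h import *
p=camera("top"); w,u,v=pts(p)
d=np.hypot(w[:,0]-565,w[:,1]-231.7)
for a,b in((60,100),(100,140),(140,180),(180,240)):
    m=(d>a)&(d<b); i=np.argmax(np.where(m,w[:,2],-1)); print(a,b,w[i].round(),u[i],v[i])
A=np.array([181,545]);B=np.array([565,231.7]);t=np.clip(((w[:,:2]-A)@(B-A))/((B-A)@(B-A)),0,1)
q=np.hypot(*(w[:,:2]-A-t[:,None]*(B-A)).T); m=q<100; print("path max",w[m][np.argmax(w[m][:,2])])
c=B-A; r=Rot.from_euler("xyz",get_obs()["orientation"],degrees=True).inv().apply([*c,0]);print(r)
E
```

```text
60 100 [516. 193.  96.] 191 246
100 140 [474. 164.  95.] 206 264
140 180 [630. 101.   7.] 233 201
180 240 [781. 152. 174.] 195 117
path max [568.13308264 230.14388233 169.70843138]
[-4.63200323e+02 -1.76233796e+02  9.14767573e-03]
```

```bash
python3 -m jog '{"xyz":[[-0.926,-0.353,0],[-0.926,-0.353,0],[-0.926,-0.353,0],[-0.926,-0.353,0],[-0.926,-0.353,0],[-0.926,-0.353,0],[-0.926,-0.353,0],[-0.926,-0.353,0]],"delta_rot":[[0,0,0],[0,0,0],[0,0,0],[0,0,0],[0,0,0],[0,0,0],[0,0,0],[0,0,0]]}' 100
```

```text
time_s: 1.22
eef_pos: [335.6, 419.5, 238.9]
orientation: [180.0, 0.0, 161.6]
wrist_force: [-0.6, -0.2, -1.4]
gripper_width: 87.9
grasp_force: 0.0
```

Nothing stands in the way.

```bash
python3 -m jog '{"xyz":[[-0.926,-0.353,0],[-0.926,-0.353,0],[-0.926,-0.353,0],[-0.926,-0.353,0],[-0.926,-0.353,0],[-0.926,-0.353,0],[-0.926,-0.353,0],[-0.926,-0.353,0]],"delta_rot":[[0,0,0],[0,0,0],[0,0,0],[0,0,0],[0,0,0],[0,0,0],[0,0,0],[0,0,0]]}' 60 &&
python3 -m jog '{"xyz":[[-0.926,-0.353,0],[-0.926,-0.353,0],[-0.926,-0.353,0],[-0.926,-0.353,0],[0,0,0],[0,0,0],[0,0,0],[0,0,0]],"delta_rot":[[0,0,0],[0,0,0],[0,0,0],[0,0,0],[0,0,-0.0767],[0,0,-0.0767],[0,0,-0.0766],[0,0,0]]}'
python3 -m jog '{"xyz":[[0,0,0],[0,0,0]],"delta_rot":[[0,0,0],[0,0,0]]}'
```

```text
time_s: 1.88
eef_pos: [489.2, 294.0, 238.8]
orientation: [180.0, 0.0, 161.6]
wrist_force: [-0.2, -0.5, -1.2]
gripper_width: 52.8
grasp_force: 0.0
time_s: 2.55
eef_pos: [565.2, 231.9, 238.6]
orientation: [-180.0, -0.0, -177.5]
wrist_force: [0.1, -0.5, -0.1]
gripper_width: 52.6
grasp_force: 0.0
time_s: 2.72
eef_pos: [565.0, 232.3, 238.8]
orientation: [-180.0, 0.0, -177.9]
wrist_force: [-0.3, 0.7, -0.5]
gripper_width: 52.9
grasp_force: 0.0
```

```bash
python3 -m jog '{"xyz":[[0,0,0.8],[0,0,0.8],[0,0,0.8],[0,0,0.8],[0,0,0.7],[0,0,0.26],[0,0,0],[0,0,0]],"delta_rot":[[0,0,0],[0,0,0],[0,0,0],[0,0,0],[0,0,0],[0,0,0],[0,0,0],[0,0,0]]}' &&
python3 -m jog '{"xyz":[[0,0,0],[0,0,0],[0,0,0],[0,0,0],[0,0,0],[0,0,0],[0,0,0],[0,0,0]],"delta_rot":[[0,0,0],[0,0,0],[0,0,0],[0,0,0],[0,0,0],[0,0,0],[0,0,0],[0,0,0]]}' 0 25; python3 -c "
from h import *
o=get_obs();print(o['moment'],o['joints'],o['wrist_force'])"
```

```text
time_s: 3.38
eef_pos: [565.2, 232.3, 135.2]
orientation: [180.0, 0.0, -177.7]
wrist_force: [0.7, 0.0, 0.6]
gripper_width: 52.4
grasp_force: 0.0
time_s: 4.05
eef_pos: [565.2, 231.7, 135.0]
orientation: [-180.0, 0.0, -177.7]
wrist_force: [-1.0, -3.3, 3.3]
gripper_width: 13.9
grasp_force: 25.0
[-0.46785331  0.16007892  0.10751915] [ 1.11967120e+01  2.09822884e+01  9.15424738e+01 -4.69551654e-02
  6.74738543e+01 -8.11009928e+01] [-1.03480529 -3.28754343  3.28076281]
```

```bash
cat > chk.py <<'E'
from h import *
import sys
m=[]
for _ in range(3):
    m.append(get_obs()["moment"][2]); camera("top")
o=get_obs(); m.append(o["moment"][2]); a=np.mean(m)
print("yaw",round(o["orientation"][2]%360,2),"turned",round(182.3-o["orientation"][2]%360,1),"Mz",round(a,3),np.round(m,2),"F",o["wrist_force"].round(1),"w",round(o["gripper_width"],1))
sys.exit(1 if (a<float(sys.argv[1]) or a>float(sys.argv[2])) else 0)
E
python3 chk.py -9 9; R='' 
python3 -m jog '{"xyz":[[0,0,0],[0,0,0],[0,0,0],[0,0,0]],"delta_rot":[[0,0,0.03],[0,0,0.03],[0,0,0.03],[0,0,0]]}'|head -1; python3 chk.py -9 9
python3 -m jog '{"xyz":[[0,0,0],[0,0,0],[0,0,0],[0,0,0]],"delta_rot":[[0,0,0.03],[0,0,0.03],[0,0,0.03],[0,0,0]]}'|head -1; python3 chk.py -9 9
```

```text
yaw 182.31 turned -0.0 Mz 0.118 [0.11 0.16 0.12 0.09] F [-1.4 -3.6  4.1] w 13.8
time_s: 4.53
yaw 174.19 turned 8.1 Mz -0.088 [-0.05 -0.12 -0.1  -0.08] F [-0.7 -5.5  4.1] w 13.8
time_s: 5.02
yaw 166.09 turned 16.2 Mz -0.071 [-0.05 -0.09 -0.08 -0.06] F [-1.9 -5.7  4.3] w 14.0
```

```bash

python3 -m jog '{"xyz":[[0,0,0],[0,0,0],[0,0,0],[0,0,0]],"delta_rot":[[0,0,0.025],[0,0,0.025],[0,0,0],[0,0,0]]}'|head -1; python3 chk.py -.22 .08 &&
python3 -m jog '{"xyz":[[0,0,0],[0,0,0],[0,0,0]],"delta_rot":[[0,0,0.028],[0,0,0],[0,0,0]]}'|head -1; python3 chk.py -.22 .08 &&
python3 -m jog '{"xyz":[[0,0,0],[0,0,0],[0,0,0]],"delta_rot":[[0,0,0.028],[0,0,0],[0,0,0]]}'|head -1 && python3 chk.py -.22 .08 &&
python3 -m jog '{"xyz":[[0,0,0],[0,0,0],[0,0,0]],"delta_rot":[[0,0,0.028],[0,0,0],[0,0,0]]}'|head -1 && python3 chk.py -.22 .08 &&
python3 -m jog '{"xyz":[[0,0,0],[0,0,0],[0,0,0]],"delta_rot":[[0,0,0.028],[0,0,0],[0,0,0]]}'|head -1 && python3 chk.py -.22 .08 &&
python3 -m jog '{"xyz":[[0,0,0],[0,0,0],[0,0,0]],"delta_rot":[[0,0,0.028],[0,0,0],[0,0,0]]}'|head -1 && python3 chk.py -.22 .08
```

```text
time_s: 5.5
yaw 161.59 turned 20.7 Mz -0.066 [-0.05 -0.01 -0.06 -0.14] F [-2.1 -6.6  5.1] w 14.1
time_s: 5.9
yaw 159.08 turned 23.2 Mz -0.04 [-0.06 -0.05 -0.06  0.01] F [-2.  -5.9  4.2] w 14.0
time_s: 6.3
yaw 156.55 turned 25.7 Mz -0.088 [-0.07 -0.11 -0.1  -0.08] F [-2.3 -7.1  4.2] w 13.9
time_s: 6.7
yaw 154.03 turned 28.3 Mz -0.044 [-0.06 -0.07 -0.05  0.01] F [-1.5 -6.2  3.9] w 13.9
time_s: 7.1
yaw 151.51 turned 30.8 Mz -0.104 [-0.07 -0.09 -0.11 -0.14] F [-1.8 -6.   5.3] w 13.8
time_s: 7.5
yaw 148.99 turned 33.3 Mz -0.14 [-0.14 -0.07 -0.15 -0.19] F [-0.7 -7.   5. ] w 13.4
```

```bash

python3 -m jog '{"xyz":[[0,0,0],[0,0,0],[0,0,0]],"delta_rot":[[0,0,0.028],[0,0,0],[0,0,0]]}'|head -1; python3 chk.py -.22 .08 &&
python3 -m jog '{"xyz":[[0,0,0],[0,0,0],[0,0,0]],"delta_rot":[[0,0,0.028],[0,0,0],[0,0,0]]}'|head -1 && python3 chk.py -.22 .08 &&
python3 -m jog '{"xyz":[[0,0,0],[0,0,0],[0,0,0]],"delta_rot":[[0,0,0.028],[0,0,0],[0,0,0]]}'|head -1 && python3 chk.py -.22 .08 &&
python3 -m jog '{"xyz":[[0,0,0],[0,0,0],[0,0,0]],"delta_rot":[[0,0,0.028],[0,0,0],[0,0,0]]}'|head -1 && python3 chk.py -.22 .08 &&
python3 -m jog '{"xyz":[[0,0,0],[0,0,0],[0,0,0]],"delta_rot":[[0,0,0.028],[0,0,0],[0,0,0]]}'|head -1 && python3 chk.py -.22 .08 &&
python3 -m jog '{"xyz":[[0,0,0],[0,0,0],[0,0,0]],"delta_rot":[[0,0,0.028],[0,0,0],[0,0,0]]}'|head -1 && python3 chk.py -.22 .08
```

```text
time_s: 7.9
yaw 146.46 turned 35.8 Mz -0.183 [-0.17 -0.13 -0.21 -0.21] F [-2.6 -6.   4.7] w 13.6
time_s: 8.3
yaw 143.93 turned 38.4 Mz -0.23 [-0.21 -0.24 -0.23 -0.24] F [-2.5 -6.9  5.2] w 13.5
```

```bash

python3 -m jog '{"xyz":[[0,0,0],[0,0,0],[0,0,0]],"delta_rot":[[0,0,0.022],[0,0,0],[0,0,0]]}'|head -1; python3 chk.py -.5 .08 &&
python3 -m jog '{"xyz":[[0,0,0],[0,0,0],[0,0,0]],"delta_rot":[[0,0,0.022],[0,0,0],[0,0,0]]}'|head -1 && python3 chk.py -.5 .08
python3 - <<'E'
from h import *
for n in ("side","top"):
    p=camera(n); 
    for r in regions_of(p,"case_pin")[:2]: print(n,r["conf"],r["rect"])
    if n=="side": cv2.imwrite("pics/s1.png",cv2.resize(p["pixels"][220:340,110:270,::-1],None,fx=4,fy=4))
E
```

```text
time_s: 8.7
yaw 141.94 turned 40.4 Mz -0.298 [-0.27 -0.26 -0.34 -0.32] F [-1.3 -6.3  5.2] w 14.0
time_s: 9.1
yaw 139.95 turned 42.3 Mz -0.375 [-0.37 -0.35 -0.39 -0.38] F [-2.9 -7.3  6.1] w 14.3
```

View pics/s1.png

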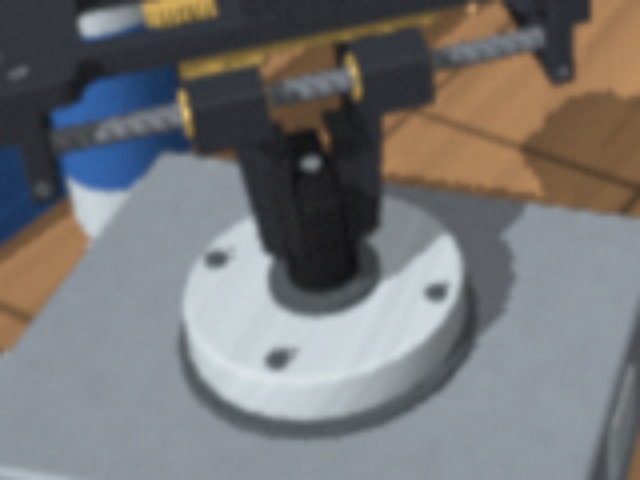

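The gripper hides the pin at about (330,130) in the crop. The bar, at (325,230), follows the fingers. Torque has dropped by 0.33 N m since about 31°, so the pin is falling. I'll continue in small steps until the torque returns to nil.

```bash

python3 -m jog '{"xyz":[[0,0,0],[0,0,0],[0,0,0]],"delta_rot":[[0,0,0.014],[0,0,0],[0,0,0]]}'|head -1; python3 chk.py -.6 -.2 &&
python3 -m jog '{"xyz":[[0,0,0],[0,0,0],[0,0,0]],"delta_rot":[[0,0,0.014],[0,0,0],[0,0,0]]}'|head -1 && python3 chk.py -.6 -.2 &&
python3 -m jog '{"xyz":[[0,0,0],[0,0,0],[0,0,0]],"delta_rot":[[0,0,0.014],[0,0,0],[0,0,0]]}'|head -1 && python3 chk.py -.6 -.2 &&
python3 -m jog '{"xyz":[[0,0,0],[0,0,0],[0,0,0]],"delta_rot":[[0,0,0.014],[0,0,0],[0,0,0]]}'|head -1 && python3 chk.py -.6 -.2
```

```text
time_s: 9.7
yaw 138.7 turned 43.6 Mz -0.363 [-0.4  -0.37 -0.34 -0.34] F [-2.4 -7.1  5.9] w 14.0
time_s: 10.1
yaw 137.47 turned 44.8 Mz -0.15 [-0.1  -0.21 -0.12 -0.18] F [-2.9 -7.5  5.3] w 14.0
```

```bash

python3 -m jog '{"xyz":[[0,0,0],[0,0,0],[0,0,0]],"delta_rot":[[0,0,0.01],[0,0,0],[0,0,0]]}'|head -1; python3 chk.py -.6 0.1
```

```text
time_s: 10.5
yaw 136.58 turned 45.7 Mz -0.045 [-0.06 -0.02 -0.07 -0.03] F [-2.5 -6.9  6. ] w 13.7
```

Torque is back to nil, so I'll let go and rise.

```bash
python3 -m jog '{"xyz":[[0,0,0],[0,0,0],[0,0,0],[0,0,0],[0,0,0],[0,0,0]],"delta_rot":[[0,0,0],[0,0,0],[0,0,0],[0,0,0],[0,0,0],[0,0,0]]}' 60 &&
python3 -m jog '{"xyz":[[0,0,-0.4],[0,0,-0.8],[0,0,-0.8],[0,0,-0.8],[0,0,-0.8],[0,0,-0.8],[0,0,-0.8],[0,0,0]],"delta_rot":[[0,0,0],[0,0,0],[0,0,0],[0,0,0],[0,0,0],[0,0,0],[0,0,0],[0,0,0]]}' &&
python3 -m jog '{"xyz":[[-1,0,0],[-1,0,0],[-1,0,0],[-1,0,0],[-1,0,0],[-1,0,0],[-1,0,0],[-1,0,0]],"delta_rot":[[0,0,0],[0,0,0],[0,0,0],[0,0,0],[0,0,0],[0,0,0],[0,0,0],[0,0,0]]}'
```

```text
time_s: 11.15
eef_pos: [564.9, 232.4, 134.6]
orientation: [180.0, -0.0, 136.6]
wrist_force: [-0.1, -0.5, -0.2]
gripper_width: 51.5
grasp_force: 0.0
time_s: 11.82
eef_pos: [567.2, 232.8, 270.6]
orientation: [179.6, 0.3, 136.6]
wrist_force: [1.1, 0.5, 0.4]
gripper_width: 53.1
grasp_force: 0.0
time_s: 12.48
eef_pos: [710.8, 93.9, 264.0]
orientation: [-180.0, -0.0, 136.6]
wrist_force: [1.0, 0.3, 0.4]
gripper_width: 52.9
grasp_force: 0.0
```

```bash
python3 - <<'E'
from h import *
for n in ("side","top"):
    p=camera(n); 
    r=regions_of(p,"case_grip")
    if r:
        w,u,v=pts(p,r[0]["region"]); t=w[w[:,2]>160]; print(n,r[0]["conf"],cv2.minAreaRect(t[:,:2].astype(np.float32)))
    w,u,v=pts(p); d=np.hypot(w[:,0]-565,w[:,1]-231.7); m=(d>33)&(d<46)&(w[:,2]>116)&(w[:,2]<130); print(n,"pin pts",m.sum(),np.percentile(w[m],[50,95],axis=0).round(1) if m.any() else "")
    c=p["pixels"][220:340,110:270] if n=="side" else p["pixels"][170:290,90:250]
    cv2.imwrite(f"pics/{n}2.png",cv2.resize(c[:,:,::-1],None,fx=4,fy=4))
E
```

```text
side 0.67 ((563.9481811523438, 232.41342163085938), (14.079458236694336, 44.81205368041992), 46.75871658325195)
side pin pts 200 [[574.4 222.  116.7]
 [606.7 272.8 118.6]]
top pin pts 0
```

View pics/side2.png

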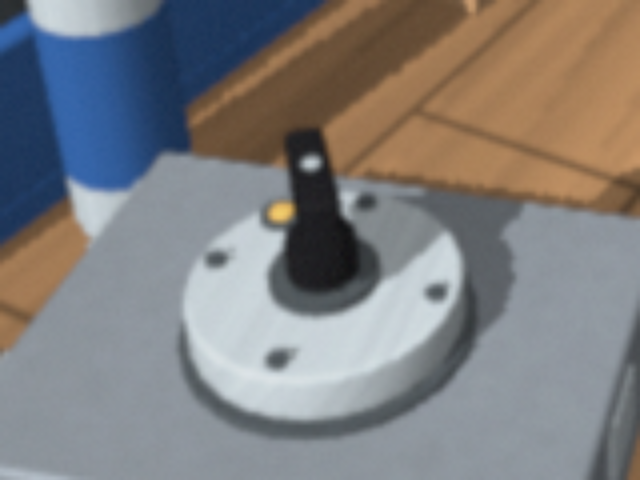

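View pics/top2.png

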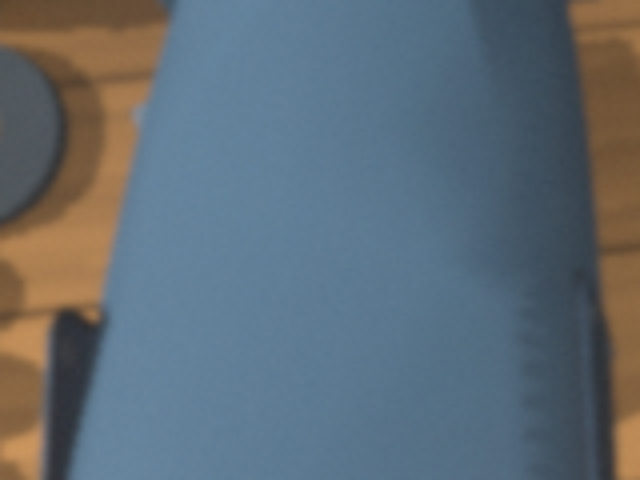

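The side crop shows the pin's brass top at (282,212), nearly flush with the housing. The top view is blocked by the arm. I'll measure the height of the pin's top from the depth.

```bash
python3 - <<'E'
from h import *
p=camera("side"); im=p["pixels"].astype(int); m=(im[:,:,0]-im[:,:,2]>70); m[:266]&=False if False else m[:266]
b=np.zeros_like(m); b[268:278,174:186]=1
w,u,v=pts(p,m&b); print(len(w),np.median(w,0).round(1),w[:,2].round(1))
q=np.zeros_like(m); q[285:300,160:180]=1; w,_,_=pts(p,q); print("housing",np.median(w,0).round(1))
print(get_obs()["time_s"],get_obs()["dq"].round(2))
E
```

```text
21 [599.1 213.9 119. ] [119.2 119.8 118.9 117.5 119.4 118.9 119.6 119.7 118.5 120.7 138.7 118.
 119.3 118.4 119.  119.3 119.  117.1 117.7 118.9 117.5]
housing [588.  250.9 115.2]
12.7333 [ 1.05 -0.92  0.46 -0.09  0.01 -0.01]
```

The pin stands about 4 mm proud, so it is home. Handing in.

```bash
python3 -c "
from rig import *
print(job_done())"
```

```text
the job is handed in; nothing more can be done
None
```

The case is locked: I turned its knob about 45° clockwise until it went slack and let go, and the brass pin then measured about 4 mm proud (home); I kept the arm away from the drum's knob and handed the job in at about 13 s, with no verdict returned.

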